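Slacken the knurled locking collar and swing the fill-port cap aside

TASK

Open the detector unit's fill port with fingertips only, without gripping anything. With a fingertip run round its rim, unscrew the knurled locking collar anticlockwise (seen from above) until the bar on its top comes round to the fixed pointer for the second time, and leave it there; then push the round cap aside with a fingertip, away from the robot, until the port is completely uncovered. Do not pick up or shift any of the other things, and finish with the hand clear.

Things in the scene. Friction and masses are not known exactly. Their poses are not given: they have to be found in the camera images.
- unit: White detector unit fixed on the bench, a low box 260 (x) x 340 (y) x 90 mm high. Origin under its centre, x to its far side, y to its left, z up. Collar and cap turn about one vertical axis at x -10, y +55 mm; the port is at x -10, y -85 mm. A pin under the collar blocks the cap until the collar is about 1.7 turns from tight. Three bystanders stand on its corners.
- collar_axis (a point): Fixed point on the collar's axis, 43 mm above the unit's top: mid-height of the rim when tight. Steel collar 90 mm across, 96 mm over its 24 upright ribs (6 mm wide, 3 mm proud); rim 30 mm high, rising 3 mm a turn. The stud on the axis ends 72 mm above the unit's top. Shut fingers can circle the rim, or push it in strokes: 50 mm are free all round it (above the cap's level).
- collar (a joint): Turn of the collar in rad, anticlockwise from above positive, 0 when tight with its bar at the pointer. Starts at 0.6 to 2.4 (bar a little past the pointer); the bar meets the pointer at 6.28 the first and 12.57 the second time (the goal); runs on to 18.8. Friction 0.05 N m and a little damping: 2 to 3 N along the rim turn it. It stays where it is left and can be turned back.
- index (a point): Outer end of the upper face of the dark raised radial bar (7 x 30 x 2 mm) on the collar's top, 45 mm from the axis; it turns with the collar.
- pointer (a point): Tip of the fixed pointer, a flat dark tapered strip 4 mm thick on the unit's top at the collar's left (+y of the unit), 51 mm from the collar's axis; it narrows towards the collar.
- cap (a joint): Swing of the cap in rad, 0 shut over the port, growing anticlockwise from above (the cap moves towards the unit's +x side), stop at 1.3; it stays where it is left (0.25 N m of friction, about 2 N at the cap). The port is completely uncovered from 0.55 on.
- cap_center (a point): Centre of the round aluminium cap, 90 mm across, 24 mm thick (from 8 to 32 mm above the unit's top), half-way up, 140 mm from the collar's axis, to which a flat arm 76 mm wide and 8 mm thick joins it. To open it push its near (-x) side.
- port (a point): Centre of the fill port's mouth in the unit's top, a steel neck 72 mm across, 6 mm high, mouth 56 mm across, under the cap.
- vial: Bystander: small amber glass jar with black lid, 26 mm across, 50 mm tall, standing on the unit's near left corner. Origin under its centre.
- oring_seat: Bystander: plain brass ring 32 mm across, 12 mm high, on the unit's far left corner. Origin under its centre.
- plug: Bystander: grey plastic mushroom plug 38 mm across, 30 mm high, on the unit's far right corner. Origin under its centre.
- funnel: Bystander: white funnel standing mouth down on the bench, 84 mm across, 95 mm tall. Origin under its centre.
- reagent: Bystander: white bottle, 68 mm across, 130 mm tall, on the bench. Origin under its centre.
- beaker: Bystander: glass beaker, 70 mm across, 90 mm tall, on the bench. Origin under its centre.
- wrench: Bystander: steel wrench lying on the bench. Origin at its underside.

How it is judged:
On the way, in this order (a step that is already met when the one before it is completed fails the run):
1. the collar's bar passes the pointer the first time (value of joint collar above 6.28 rad and value of joint cap below 0.15 rad).
2. the collar's bar stands at the pointer for the second time, the cap still shut (value of joint collar between 12.216 and 12.916 rad and value of joint cap below 0.15 rad), for 0.2 s.
3. the cap is pushed aside and the port is uncovered (value of joint cap above 0.55 rad), for 0.2 s.
At the end, for the whole second after the job is handed in: The collar stands two full turns from tight (joint collar 12.57 within 0.4 rad, bar at the pointer), the cap is swung at least 0.55 rad so that the port is uncovered, both at rest (value of joint collar between 12.166 and 12.966 rad and value of joint cap above 0.55 rad and velocity of joint each of cap, collar below 0.05 rad/s and velocity of joint collar above -0.05 rad/s); the robot touches nothing.
It fails at once if a bystander is lifted, carried or shifted by more than 20 mm (distance of any of vial, oring_seat, plug, funnel, reagent, beaker, wrench from where it was at the start of the episode above 0.02 m).
It fails at once if the hand straddles the collar or the cap, as to grip it (distance between the grasp point and collar_axis below 0.025 m or distance between the grasp point and cap_center below 0.025 m).
It also fails if it takes over 64 s, if anything falls off the work surface, if the arm or the gripper's body presses on something with over 40 N, if the wrist force passes 120 N, or if a joint passes its speed limit or range.

ROBOT

A 7-joint arm with a two-finger parallel gripper is mounted at the origin on the work surface. World frame = base frame: x ahead of the robot, y to its left, z up, the work surface at z = 0. Lengths are in m, angles in rad, forces in N, time in s.
With the tool pointing down it reaches from about 0.35 to 0.9 m from the base axis. Payload 19.9 kg.
Tool frame: the origin (TCP) lies between the finger pads; the fingertips stand 19 mm ahead of it and the grasp point (between the pads) is the TCP; z points along the fingers, y is the line along which they close (so a half turn about z gives the same grasp; the last joint's range is limited). The gripper opens to 94 mm and grips with 3 to 60 N. Pads are 16 mm wide; open, the fingers measure 119 mm over their backs; the gripper's body (75 mm by 177 mm) begins 78 mm behind the grasp point.
Start: joints at [-1.282, 0.417, -0.01, 1.614, 0.005, 1.111, -0.053], TCP at [0.203, 0.591, 0.224] pointing down, gripper open.
Joint ranges: [-2.81, 2.81], [-0.39, 2.02], [-1.27, 1.25], [0.06, 2.57], [-1.19, 4.33], [0.19, 2], [-2.82, 2.82]. Speed limits (rad/s): [1.89, 1.89, 2.39, 2.39, 3.01, 3.01, 3.01].

INTERFACE

Orientations are given as a 3x3 rotation matrix whose columns are the frame's x, y, z axes.
In Python, from rig import robot gives the robot as it stands. Calls block until the motion is done:
- robot.move_ptp(position, orientation): joint-space move of the TCP to a pose.
- robot.move_linear(position, velocity=0.15, frame=None, threshold=None): straight line of the TCP; frame=None keeps the orientation; velocity is the mean speed in m/s. With threshold (N) it stops when the force on the tool has changed by that much, and returns True; else False.
- robot.goto_joints(angles): joint-space move.
- robot.gripper_to(opening): finger opening in m; the grip force is fixed at half the most; returns when the fingers have stopped.
- robot.pause(seconds).
- robot.ik(position, orientation): joint angles nearest the present ones, or None.
- robot.get_state(): the state.
- robot.grab_frame(name): name is "scene" or "side" or "wrist"; returns the picture (400x640x3 uint8, red, green, blue); there is no depth.
- robot.camera_info(name): a dict with "fx", "fy", "cx", "cy" (pixels), "rvec" (rotation vector, rad) and "tvec" (3), from world to camera coordinates, as OpenCV has them. Camera axes: x right, y down, z forward; pixel columns grow to the right and rows downward; lengths in m; the calibration is good to about 2 mm. A picture is of the moment at which its call begins: read the wrist's pose just before it. camera_info takes no time and is no camera call; for the wrist camera it gives the pose at the moment of the call.
A pose or a line that the arm cannot do raises robot.PlanningError and nothing moves.
- robot.sign_off(): hands the job in; it is judged then, once.
The state is a dict: "time": time; "qpos": joint angles; "joint_vel": joint speeds; "effort": joint torques, N m; "ee_pos": TCP position; "tool_rot": TCP orientation; "force": force on the tool from outside, world axes, zero at the start; "moment": the same for the moment, N m; "opening": finger opening in m; "grasp_force": force on a finger pad.
Only numpy, scipy, OpenCV 4.12 (cv2) and the standard library are available. Lean on these libraries where they do the work, as an engineer would, in place of code of your own. Each camera call takes 0.05 s, during which the arm holds its last target. There are 200 camera calls.

## Working session

There is one attempt and no reset: what is moved stays moved. The work goes in short steps, each a Python script; the robot and the scene stay as the last script left them, time stands still between calls to the robot, and variables do not carry over. Pictures are saved under pics/ and viewed, at most 10 in all, crops included, and the job is handed in when it is done.

```bash
mkdir -p pics; ls; python3 - <<'E'
from rig import robot
import cv2
for n in("scene","side"):
    cv2.imwrite(f"pics/{n}0.png",robot.grab_frame(n)[:,:,::-1]); print(n,robot.camera_info(n))
print(robot.get_state())
E
```

```text
pics
scene {'fx': 484.09999291650075, 'fy': 484.09999291650075, 'cx': 324.0390491235604, 'cy': 201.40472580693933, 'rvec': array([ 1.00775607,  2.43150196, -1.0493348 ]), 'tvec': array([ 0.39631386, -0.18737428,  1.69409755])}
side {'fx': 450.51113597404225, 'fy': 450.51113597404225, 'cx': 318.92106767278995, 'cy': 207.1429884268251, 'rvec': array([ 0.49386633, -2.65051075,  1.25101595]), 'tvec': array([0.50423091, 0.20230634, 1.52308217])}
{'time': 0.1, 'qpos': array([-1.28151194,  0.41791414, -0.01029109,  1.61413812,  0.00469463,
        1.1107369 , -0.05300417]), 'joint_vel': array([ 0.00016839, -0.00094249, -0.00078759, -0.00183479, -0.001052  ,
       -0.00092384, -0.00129118]), 'effort': array([ 3.67644810e-03, -8.52579618e+01,  6.41139150e-01, -4.26693428e+01,
       -4.88817994e-02,  1.63052150e-02, -1.94591547e-05]), 'ee_pos': array([0.20289393, 0.59078496, 0.22387784]), 'tool_rot': array([[-9.45784852e-01,  3.24793669e-01, -2.95164069e-04],
       [ 3.24793790e-01,  9.45784175e-01, -1.13510878e-03],
       [-8.95146380e-05, -1.16943614e-03, -9.99999312e-01]]), 'force': array([-0.65145499, -0.98258228, -0.36324099]), 'moment': array([-0.04568696,  0.04251335,  0.00076262]), 'grasp_force': 0.0, 'opening': 0.09387989757200144}
```

View pics/scene0.png

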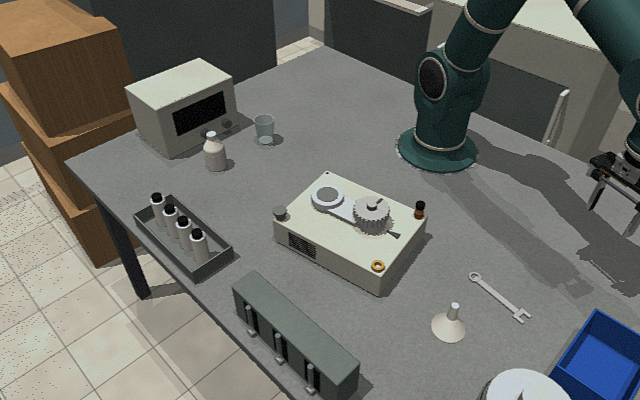

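View pics/side0.png

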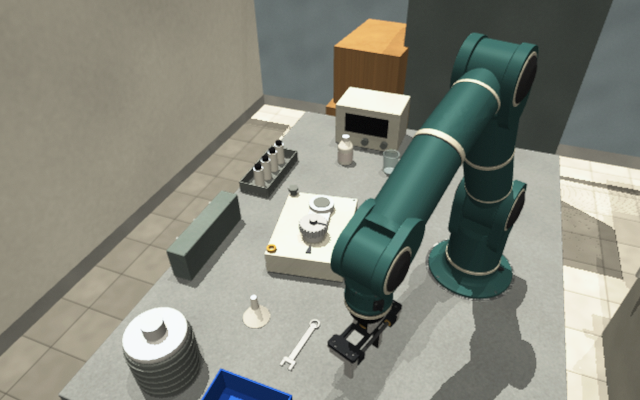

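The unit is mid-table in both views. In the scene view its top corners are at about (328,172), (427,212), (381,279) and (273,224). The collar is at (371,212), the cap at (326,197), the vial at (420,210) and the stud top at (372,201). The side view shows the collar at (313,228).

```bash
cat > h.py <<'E'
from rig import robot
import cv2, numpy as np
def ray(ci,uv,z):
    R=cv2.Rodrigues(ci["rvec"])[0]; t=ci["tvec"]; c=-R.T@t
    d=R.T@np.array([(uv[0]-ci["cx"])/ci["fx"],(uv[1]-ci["cy"])/ci["fy"],1])
    return c+d*(z-c[2])/d[2]
def proj(ci,P):
    K=np.array([[ci["fx"],0,ci["cx"]],[0,ci["fy"],ci["cy"]],[0,0,1]])
    return cv2.projectPoints(np.array(P,float).reshape(-1,3),ci["rvec"],ci["tvec"],K,None)[0][:,0]
def rot(yaw):  # tool down, tool x at yaw
    c,s=np.cos(yaw),np.sin(yaw); return np.array([[c,s,0],[s,-c,0],[0,0,-1.]])
E
python3 - <<'E'
from h import *
ci=robot.camera_info("scene")
P=[ray(ci,p,.09) for p in[(328,172),(427,212),(381,279),(273,224)]]
print(np.round(P,3)); print("stud",ray(ci,(372,201),.162),"side",ray(robot.camera_info("side"),(314,221),.162))
w=robot.camera_info("wrist");s=robot.get_state();R=cv2.Rodrigues(w["rvec"])[0];c=-R.T@w["tvec"]
print("cam in tool",s["tool_rot"].T@(c-s["ee_pos"]),"\n",s["tool_rot"].T@R.T, w["fx"])
C=np.mean(P,0)
for yaw in np.arange(-3,3.2,.5):
    q=robot.ik([C[0],C[1],.4],rot(yaw)); print(round(yaw,1),None if q is None else np.round(q,2))
E
```

```text
[[ 0.442 -0.102  0.09 ]
 [ 0.372  0.211  0.09 ]
 [ 0.638  0.27   0.09 ]
 [ 0.702 -0.054  0.09 ]]
stud [0.5073515 0.1214277 0.162    ] side [0.50363728 0.13582547 0.162     ]
cam in tool [ 0.07896517 -0.00107597 -0.15988517] 
 [[ 1.06941662e-03 -9.61843370e-01 -2.73598590e-01]
 [ 9.99999345e-01  1.13998137e-03 -9.89318061e-05]
 [ 4.07054198e-04 -2.73598305e-01  9.61843959e-01]] 343.19155374487923
-3.0 [-0.58  0.16  0.43  1.57 -0.07  1.42  1.57]
-2.5 [-0.54  0.16  0.39  1.57 -0.06  1.42  2.06]
-2.0 [-0.49  0.16  0.33  1.57 -0.05  1.42  2.56]
-1.5 [ 0.66  0.3  -1.09  1.54  0.27  1.47  2.77]
-1.0 [-1.08  0.26  1.08  1.59 -0.23  1.44 -2.55]
-0.5 [-1.08  0.26  1.08  1.59 -0.23  1.44 -2.05]
0.0 [-0.84  0.19  0.75  1.58 -0.13  1.42 -1.65]
0.5 [-0.78  0.18  0.68  1.58 -0.11  1.42 -1.17]
1.0 [-0.78  0.18  0.68  1.58 -0.11  1.42 -0.67]
1.5 [-0.75  0.18  0.64  1.58 -0.11  1.42 -0.17]
2.0 [-0.7   0.17  0.58  1.58 -0.09  1.42  0.31]
2.5 [-0.64  0.17  0.51  1.58 -0.08  1.42  0.8 ]
3.0 [-0.6   0.16  0.46  1.57 -0.07  1.42  1.29]
```

```bash
python3 - <<'E'
from h import *
yaw=2.6; tx=np.array([np.cos(yaw),np.sin(yaw)])
col=np.array([.516,.132])
p=col-0.07*tx
robot.move_ptp([p[0],p[1],.30],rot(yaw))
robot.gripper_to(0)
s=robot.get_state(); ci=robot.camera_info("wrist")
im=robot.grab_frame("wrist"); cv2.imwrite("pics/w1.png",im[:,:,::-1]); np.save("w1.npy",ci,allow_pickle=True)
print(s["time"],s["ee_pos"],np.round(s["qpos"],2),s["opening"],s["force"])
E
```

```text
3.75 [0.57598173 0.09589887 0.29998709] [-0.58  0.3   0.45  1.64 -0.14  1.23  0.93] 0.000507575013198241 [-0.02163605 -0.06396755 -0.14180407]
```

View pics/w1.png

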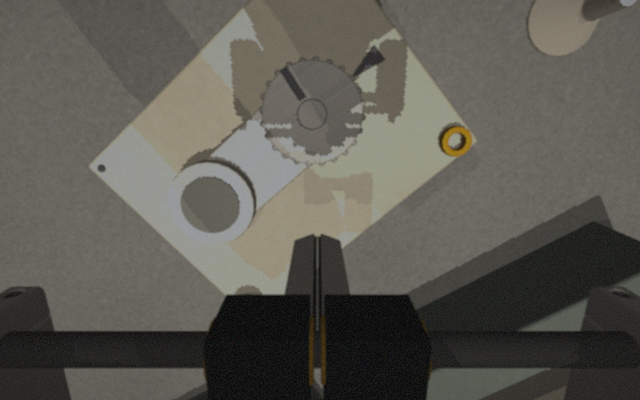

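In the wrist view the stud is at (312,113), the bar's outer end at (284,67) and the pointer tip at (354,76). The cap centre is at (212,203) and the unit corners are at about (92,166) and (477,140).

```bash
python3 - <<'E'
from h import *
ci=np.load("w1.npy",allow_pickle=True).item()
A=ray(ci,(312,113),.162);D=ray(ci,(313,111),.149);B=ray(ci,(284,67),.15);Pn=ray(ci,(354,76),.094);C=ray(ci,(212,203),.122)
c1,c2=ray(ci,(92,166),.09),ray(ci,(477,140),.09)
print("axis",A,D,"cap",C,np.linalg.norm((C-A)[:2]),"corners",c1,c2,np.linalg.norm(c1-c2),np.hypot(.26,.34))
a=lambda v:np.arctan2(v[1],v[0])
d=c2-c1; print("unit yaw diag",a(d)-a((.26,.34)),"pointer",a(Pn-A)-np.pi/2,np.linalg.norm((Pn-A)[:2]),"cap",a(C-A)+np.pi/2)
print("collar angle",a(B-A)-a(Pn-A),np.linalg.norm((B-A)[:2]))
mid=(c1+c2)/2;y=a(d)-a((.26,.34));R=np.array([[np.cos(y),-np.sin(y)],[np.sin(y),np.cos(y)]])
print("axis from corners",mid[:2]+R@[-.01,.055])
print(proj(ci,[[A[0]+.048*np.cos(t),A[1]+.048*np.sin(t),.149] for t in np.arange(0,6.3,1.5708)]).round(0))
E
```

```text
axis [0.51303666 0.12772317 0.162     ] [0.51225116 0.12900483 0.149     ] cap [ 0.53749498 -0.00771358  0.122     ] 0.13762748584002946 corners [ 0.43875987 -0.10884126  0.09      ] [0.62871884 0.26225613 0.09      ] 0.4168904889914623 0.42801869118065394
unit yaw diag 0.17973675342280082 pointer 0.14935327626750095 0.05361667701944269 cap 0.17866292638156023
collar angle -4.837076068460771 0.04424382628746461
axis from corners [0.51406807 0.12903372]
[[340. 159.]
 [360.  83.]
 [283.  62.]
 [266. 141.]
 [340. 159.]]
```

```bash
cat >> h.py <<'E'
AX=np.array([.5132,.1284]); UY=.178; YAW=2.6; Z=.149
TX=np.array([np.cos(YAW),np.sin(YAW)]); TY=np.array([np.sin(YAW),-np.cos(YAW)])
u=lambda f:np.array([np.cos(f),np.sin(f)])
def tcp(f,rho,hx=.008,hy=.0125):
    cs=[sx*hx*TX+sy*hy*TY for sx in(1,-1) for sy in(1,-1)]
    c=min(cs,key=lambda c:c@u(f)); return AX+rho*u(f)-c
def go(p,z=Z,v=.15,**k): return robot.move_linear([p[0],p[1],z],velocity=v,**k)
def circle(f0,f1,rho,lo=5,hi=22,v=.12):
    sgn=np.sign(f1-f0); log=[]
    for f in np.linspace(f0,f1,int(abs(f1-f0)/.2)+1)[1:]:
        go(tcp(f,rho),v=v); F=robot.get_state()["force"]; fr=F[:2]@u(f); ft=F[:2]@u(f+np.pi/2)
        log.append((round(f,1),round(fr),round(ft),round(rho*1e3,1)))
        if fr<lo: rho-=.0005
        elif fr>hi: rho+=.0007
        rho=min(max(rho,.0445),.05)
        if np.hypot(fr,ft)>70: print("HIGH"); break
    print(*log); return f,rho
def look(name):
    p=AX-.07*TX; robot.move_ptp([p[0],p[1],.30],rot(YAW))
    ci=robot.camera_info("wrist"); im=robot.grab_frame("wrist"); cv2.imwrite(f"pics/{name}.png",im[:240,60:600,::-1]); return ci
E
python3 - <<'E'
from h import *
f0=YAW+np.pi-2*np.pi+.03
p=AX+.085*u(f0); go(p,.30); go(p,Z,.2)
hit=go(AX+.052*u(f0),v=.04,threshold=4)
s=robot.get_state(); print(hit,s["ee_pos"],np.linalg.norm(s["ee_pos"][:2]-AX),s["force"],s["time"])
rho=(s["ee_pos"][:2]-tcp(f0,0))@u(f0); print("rho",rho)
f,rho=circle(f0,f0+3.6,rho-.0007)
s=robot.get_state(); e=s["ee_pos"][:2]; go(e+.03*u(f)); go(e+.03*u(f),.28,.2)
ci=look("c1"); np.save("c1.npy",ci,allow_pickle=True); print(f,rho,robot.get_state()["time"])
E
```

```text
True [0.56299448 0.10052445 0.14925003] 0.05706606910694418 [ 3.58556296 -1.0770844  -0.29986981] 5.6333
rho 0.048694680689324844
(np.float64(-0.3), 0, 0, np.float64(48.0)) (np.float64(-0.1), 1, 0, np.float64(47.5)) (np.float64(0.1), 0, 0, np.float64(47.0)) (np.float64(0.3), -1, 1, np.float64(46.5)) (np.float64(0.5), -1, 0, np.float64(46.0)) (np.float64(0.8), 0, 1, np.float64(45.5)) (np.float64(1.0), 8, 0, np.float64(45.0)) (np.float64(1.2), 7, 2, np.float64(45.0)) (np.float64(1.4), 6, 1, np.float64(45.0)) (np.float64(1.6), 6, 1, np.float64(45.0)) (np.float64(1.8), 6, 1, np.float64(45.0)) (np.float64(2.0), 9, 0, np.float64(45.0)) (np.float64(2.2), 13, -1, np.float64(45.0)) (np.float64(2.5), 19, -2, np.float64(45.0)) (np.float64(2.7), 27, 4, np.float64(45.0)) (np.float64(2.9), 13, 3, np.float64(45.7)) (np.float64(3.1), 5, 1, np.float64(45.7))
3.0884073464102064 0.04519468068932484 12.1667
```

View pics/c1.png

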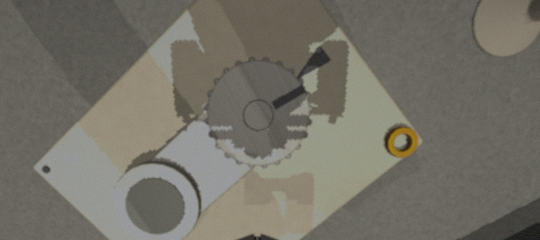

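The bar's outer end is now at full-frame (366,87), just short of the pointer, so the collar has turned about 4.6 rad. Next stroke.

```bash
cat >> h.py <<'E'
def bar(ci,uv,z):  # bar angle past pointer, wrist image full-frame pixel
    P=ray(ci,uv,z)[:2]-AX; return (np.arctan2(P[1],P[0])-np.pi/2-UY)%(2*np.pi), np.hypot(*P)
def stroke(f0,df,rho,name):
    p=AX+.09*u(f0); go(p,.30,.3); go(p,Z,.25); go(tcp(f0,.05)); go(tcp(f0,rho),v=.05)
    f,rho=circle(f0,f0+df,rho)
    e=robot.get_state()["ee_pos"][:2]; go(e+.03*u(f)); go(e+.03*u(f),.28,.25)
    np.save(name+".npy",look(name),allow_pickle=True); print(f,rho,robot.get_state()["time"])
E
python3 - <<'E'
from h import *
print("was",bar(np.load("c1.npy",allow_pickle=True).item(),(366,87),.152))
stroke(-.25,4.2,.0455,"c2")
E
```

```text
was (np.float64(6.06483816872422), np.float64(0.04551825991144839))
(np.float64(-0.0), 4, 0, 45.5) (np.float64(0.2), 5, 1, 45.0) (np.float64(0.4), 7, 1, 44.5) (np.float64(0.6), 7, 1, 44.5) (np.float64(0.8), 10, 0, 44.5) (np.float64(1.0), 12, -1, 44.5) (np.float64(1.2), 10, 2, 44.5) (np.float64(1.4), 7, 1, 44.5) (np.float64(1.6), 7, 1, 44.5) (np.float64(1.8), 7, 1, 44.5) (np.float64(2.0), 8, 0, 44.5) (np.float64(2.2), 9, 0, 44.5) (np.float64(2.4), 13, 0, 44.5) (np.float64(2.6), 19, -3, 44.5) (np.float64(2.8), 22, 3, 44.5) (np.float64(3.0), 16, 2, 44.5) (np.float64(3.2), 7, 1, 44.5) (np.float64(3.4), 4, 1, 44.5) (np.float64(3.6), 4, 1, 44.5) (np.float64(3.8), 5, 2, 44.5) (np.float64(4.0), 9, 0, 44.5)
3.95 0.0445 20.975
```

View pics/c2.png

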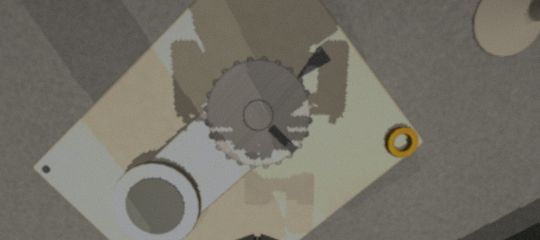

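The bar's outer end is at full-frame (353,151), so the collar is at about 11.1 rad. The last short stroke stays within one corner phase.

```bash
python3 - <<'E'
from h import *
b=bar(np.load("c2.npy",allow_pickle=True).item(),(353,151),.154); print("was",b)
d=2*np.pi-b[0]; print("need",d); assert 1<d<1.8
stroke(-.42,d-.02,.0453,"c3")
E
```

```text
was (np.float64(4.745485861904951), np.float64(0.04410190215453111))
need 1.5376994452746349
(np.float64(-0.2), 13, 1, 45.3) (np.float64(0.0), 10, 2, 45.3) (np.float64(0.2), 5, 0, 45.3) (np.float64(0.4), 5, 0, 44.8) (np.float64(0.7), 6, 2, 44.5) (np.float64(0.9), 10, 0, 44.5) (np.float64(1.1), 13, 3, 44.5)
1.097699445274635 0.0445 26.1
```

View pics/c3.png

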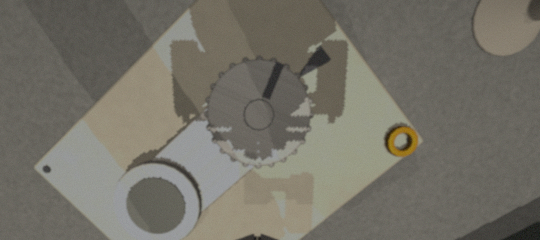

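The bar's outer end is at full-frame (339,64), past the pointer: the stroke crossed a corner change and overshot. I'll turn it back clockwise by the measured amount.

```bash
python3 - <<'E'
from h import *
b=bar(np.load("c3.npy",allow_pickle=True).item(),(339,64),.154); print("past",b)
assert .2<b[0]<1
stroke(.6,-b[0],.0450,"c4")
E
```

```text
past (np.float64(0.4602170608987403), np.float64(0.04282679077387831))
(np.float64(0.4), 3, -1, 45.0) (np.float64(0.1), 6, 0, 44.5)
0.13978293910125966 0.0445 29.8
```

View pics/c4.png

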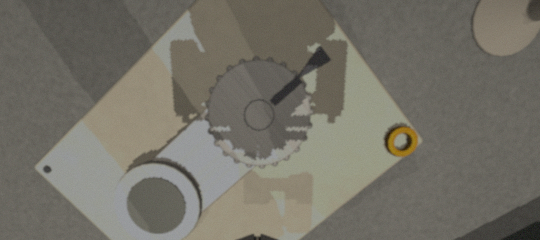

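The bar is now in line with the pointer. Next I push the cap.

```bash
python3 - <<'E'
from h import *
def fp(s,d=.056):
    a=UY-np.pi/2+s; return AX+.14*u(a)-d*u(a+np.pi/2)
zc=.125
go(fp(0,.08),.30,.25); go(fp(0,.08),zc,.2)
print("hit",go(fp(0,.05),zc,.05,threshold=1.5),robot.get_state()["ee_pos"],fp(0))
log=[]
for s in np.arange(.05,.86,.08):
    go(fp(s),zc,.1); F=robot.get_state()["force"]; log.append(round(np.linalg.norm(F),1))
    if log[-1]>40: print("HIGH");break
print(log)
go(fp(s,.09),zc); go(fp(s,.09),.25,.25)
p=AX-.07*TX-[.0,.0]; ci=look("c5"); print(robot.get_state()["time"])
E
```

```text
hit True [ 0.48043089 -0.01950518  0.12512437] [ 0.48287343 -0.01930342]
[np.float64(0.0), np.float64(1.2), np.float64(0.7), np.float64(1.2), np.float64(1.5), np.float64(1.1), np.float64(1.1), np.float64(0.4), np.float64(0.7), np.float64(1.1), np.float64(1.3)]
36.65
```

View pics/c5.png

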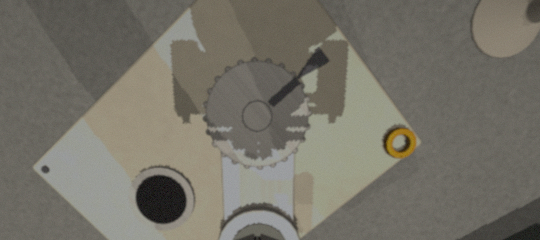

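The port at crop (162,198) is fully open, the cap has swung well aside and the bar is still at the pointer. The hand is clear above.

```bash
python3 -c "
from rig import robot
print(robot.sign_off())"
```

```text
the job is handed in; nothing more can be done
None
```

The job is handed in: the collar's bar stands at the pointer for the second time, after overshooting by about 0.46 rad and being turned back. The cap is swung about 0.85 rad aside, the port is fully uncovered and the hand is clear. The clock read 36.65 s at the last look, and the judge's result was not shown.

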